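# Set the click-stop range selector and confirm

## Robot

A 7-joint arm with a two-finger parallel gripper is mounted at the origin on a cart in front of the work surface, level with it; the furniture and walls round the work are solid. World frame = base frame: x ahead of the robot, y to its left, z up, the work surface at z = 0. Lengths are in m, angles in rad, forces in N, time in s.
With the tool pointing down it reaches from about 0.425 to 0.825 m from the base axis. Payload 3.6 kg.
Tool frame: the origin (TCP) lies on the centre line of the jaws, within the pads' length; the fingertips stand 25 mm ahead of it and the grasp point (between the pads) lies 6 mm ahead of it; z points along the fingers, y is the line along which they close (so a half turn about z gives the same grasp; the last joint's range is limited). The gripper opens to 93 mm and grips with 3 to 60 N. Pads are 15 mm wide; open, the fingers measure 128 mm over their backs; the gripper's body (75 mm by 188 mm) begins 65 mm behind the grasp point.
Start: joints at [1.278, 0.615, -0.013, 1.423, 0.008, 1.103, -0.04], TCP at [0.171, -0.627, 0.244] pointing down, gripper open.
Joint ranges: [-3.12, 3.12], [-0.3, 2.06], [-1.34, 1.32], [0.26, 2.42], [-1.36, 4.5], [0.01, 1.98], [-2.84, 2.84]. Speed limits (rad/s): [2.79, 2.79, 3.14, 3.14, 3.14, 3.14, 3.14].

## Interface

Orientations are given as [roll, pitch, yaw] about the fixed x, y, z axes, in that order (R = Rz(yaw) Ry(pitch) Rx(roll)).
In Python, from workcell import arm gives the robot as it stands.
- The arm moves only by the shell command python3 -m pendant 'ROWS'. ROWS is JSON, a list of rows, each a list of 3 entries, a list of its own where there are three numbers: the turn, a rotation vector about the tool's x, y, z in rad, then the shift along the tool's x, y, z in m, then the finger opening in m, from 0 to 0.093. A call has exactly 8 rows; each row shifts and turns the commanded pose from where the row before left it, along the tool's axes as they then stand; what a row does not reach is not made up. A row lasts 1/10 s, in which the tool goes at most 50 mm and 8.59 degrees, less where a joint would pass 70% of its speed; a pose out of reach is approached as far as the arm can. A call is refused whole if a number of a shift passes 0.05 or a number of a turn 0.15, either way. A call with a gripper value outside its range is refused whole. The fingers move at their own pace and stop on an object; the grip force is fixed at half the most. Time passes only in rows, so rows that do not move let the fingers close, or fill a call up. It gives the time, the measured TCP pose, the force, the opening and the grip force at its end, in the units of the state.
- arm.get_obs(): the state, without advancing time (a new reading comes with each control period).
- arm.grab_frame(name): name is "scene" or "top" or "wrist"; returns a dict with "pixels" (384x512x3 uint8, red, green, blue), "depth" (384x512 float32, m along the optical axis (not along the pixel's ray), 0 where there is no reading), "mtx" (3x3 intrinsics, pixels), "rvec" (rotation vector, rad) and "tvec" (3), from world to camera coordinates, as OpenCV has them. Camera axes: x right, y down, z forward; pixel columns grow to the right and rows downward; lengths in m; the calibration is good to about 2 mm. The wrist camera is an equidistant fisheye: a pixel r from the principal point sees the ray r / f radians off the axis. A picture is of the moment at which its call begins.
- arm.finish_job(): hands the job in; it is judged then, once.
The state is a dict: "t": time; "joint_positions": joint angles; "qd": joint speeds; "tau": joint torques, N m; "tool_pos": TCP position; "orientation": TCP orientation; "contact_force": force on the tool from outside, world axes, zero at the start; "wrist_torque": the same for the moment, N m; "gripper_width": opening from 0.0 (shut) to 1.0 (fully open); "gripper_force": force on a finger pad.
Only numpy, scipy, OpenCV 4.12 (cv2) and the standard library are available. Lean on these libraries where they do the work, as an engineer would, in place of code of your own. Each camera call takes 0.05 s, during which the arm holds its last target. There are 200 camera calls.

## Task

With a fingertip, push the lever of the console's rotary selector clockwise, click by click, until it rests at the fifth of the seven white marks (counted from the leftmost one), without going on to the sixth and without pinching the lever. Then press the round button on the console fully down to confirm and let it come up again. Leave the things lying on and around the console where they are.

Things in the scene. Friction and masses are not known exactly. Their poses are not given: they have to be found in the camera images.
- console: Grey instrument box fixed to the table, 160 mm (its x) by 180 mm (its y), top 45 mm above the table. Origin: centre of its underside; x to its far side, y to its left, z up. The selector's upright axis is at x = -5 mm, y = 0. Seven white marks lie round the axis, 30 degrees apart: the first toward +y (left), the fourth +x (far), the seventh -y (right).
- selector (a joint): Click-stop selector's angle, rad: 0 with the lever at the first mark, growing clockwise from above, 0.524 a click; fifth mark 2.094, seventh 3.142 (end stop). It starts at the first, second or third mark and rests only at marks: about 3 N sideways on the lever, 42 mm from the axis, moves it out; past half-way it snaps ahead of the finger into the next stop.
- lever_push (a point): Middle of the selector's lever, 42 mm from the axis, 69 mm above the table. The lever is a black upright fin with a white line on top, 16 mm thick, from 55 to 83 mm above the table, reaching 58 mm out from the axis. The point's y axis points outward along the lever, x clockwise (a finger turning it clockwise stands on the -x side).
- fifth_mark (a point): Middle of the fifth white mark, on the console's top, 69 mm from the selector's axis. The marks are 10 to 14 mm long, start 64 mm from the axis and are counted clockwise from above (left to right).
- enter (a joint): Travel of the push button, m: 0 released, 0.006 fully down (about 4 N; springs back). It counts as pressed from 0.0045.
- enter_top (a point): Centre of the top of the round grey push button, 28 mm across, at the near right of the console's top; it is pressed straight down.
- rotation_stage: Fixed obstacle: black rotation stage on a post, 214 mm tall, at the right of the work, with a long chrome rod about 100 mm above the table reaching from it to the far left. Not part of the job; its place does not change.
- lens_cap: Black lens cap, 34 mm across, 10 mm high, lying on the console's far left corner. Loose; to be left alone. Origin: centre of its underside.
- laser_module: Small brass-coloured laser tube in a black V mount, 30x74x28 mm, right of the console. Loose; to be left alone. Origin: centre of its underside.
- sensor_head: Black disc-shaped sensor head, 40 mm across, 14 mm high, beyond the console's far right corner. Loose; to be left alone. Origin: centre of its underside.
- usb_box: Blue converter box, 28x55x18 mm, left of the console. Loose; to be left alone. Origin: centre of its underside.
- lens_tube: Upright black lens tube, 32 mm across, 52 mm high, beyond the console. Loose; to be left alone. Origin: centre of its underside.
- dropper_bottle: Brown dropper bottle with white cap, 32 mm across, 70 mm high, beyond the console's far left corner. Loose; to be left alone. Origin: centre of its underside.
- amber_block: Amber-coloured block, 25x60x16 mm, near the console's near right corner. Loose; to be left alone. Origin: centre of its underside.

How it is judged:
By the outcome, as a careful person would: the job done as asked, in the order asked, and still so for the second after the job is handed in, with the robot touching nothing.
It also fails if it takes over 64 s, if anything falls off the work surface, if the arm or the gripper's body presses on something with over 40 N, if the wrist force passes 120 N, or if a joint passes its speed limit or range.

## Working session

There is one attempt and no reset: what is moved stays moved. The work goes in short steps, Python scripts to look and compute and a shell command to move; the robot and the scene stay as the last step left them, time stands still between calls to the robot, and variables do not carry over. Pictures are saved under pics/ and viewed, at most 10 in all, crops included, and the job is handed in when it is done.

```bash
mkdir -p pics; ls
python3 - <<'E'
from workcell import arm
import cv2,numpy as np
print(arm.get_obs())
for n in("top","scene"):
    f=arm.grab_frame(n);cv2.imwrite(f"pics/{n}0.png",f["pixels"][...,::-1]);np.savez(f"{n}0.npz",**f)
    R=cv2.Rodrigues(f["rvec"])[0];print(n,-R.T@np.ravel(f["tvec"]),R[2],f["mtx"].ravel())
E
```

```text
pics
{'t': 0.0, 'joint_positions': array([ 1.27746476,  0.61590415, -0.01263686,  1.42488083,  0.00810971,
        1.10338716, -0.04038485]), 'qd': array([ 4.56048220e-04, -4.30085830e-04,  2.84421332e-04,  2.87650580e-03,
       -4.60844025e-05, -1.80824199e-05, -4.13860001e-04]), 'tau': array([ 4.23181637e-04, -4.58923888e+01,  2.09210305e-01, -1.65743530e+01,
       -6.10713568e-02,  2.04814877e-02,  2.69191478e-04]), 'tool_pos': array([ 0.17121765, -0.62629747,  0.2424968 ]), 'orientation': array([-3.13906360e+00,  3.25648113e-05,  2.66934284e-01]), 'contact_force': array([-0.51293534,  0.41611675, -0.07908019]), 'wrist_torque': array([ 0.02933503, -0.00137029, -0.03343918]), 'gripper_force': 0.0, 'gripper_width': 1.000248230364735}
top [0.49708421 0.12052896 1.02591209] [ 0.04887613 -0.01319396 -0.9987177 ] [464.91520685   0.         255.65254135   0.         464.91520685
 183.38802149   0.           0.           1.        ]
scene [0.03666494 0.51220075 0.63725658] [ 0.57103406 -0.47742259 -0.66782316] [391.33077569   0.         260.11379855   0.         391.33077569
 193.48645645   0.           0.           1.        ]
```

View pics/top0.png

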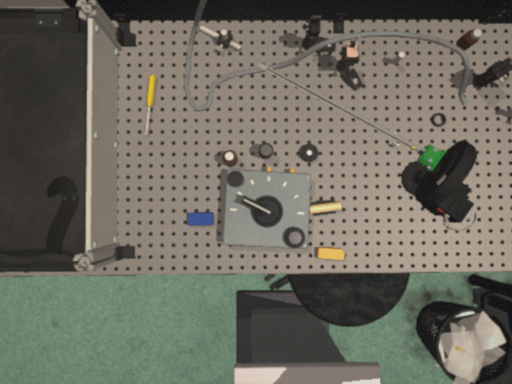

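View pics/scene0.png

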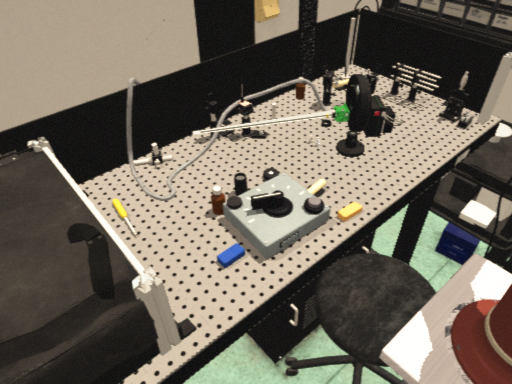

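The top view shows the console at about (266,209), with its lever pointing upper left from the axis at (266,210) to (238,196) and the button at (293,237). The chrome rod runs from (262,66) to (415,150), the lens cap is at (235,178), and the amber block is at (330,254).

```bash
cat > h.py <<'E'
import cv2,numpy as np
def plane(f,uv,z):
    R=cv2.Rodrigues(f["rvec"])[0];C=-R.T@np.ravel(f["tvec"])
    uv=np.atleast_2d(np.array(uv,float));d=(np.c_[uv,np.ones(len(uv))]@np.linalg.inv(f["mtx"]).T)@R
    return C+d*((z-C[2])/d[:,2])[:,None]
def proj(f,P): return cv2.projectPoints(np.array(P,float).reshape(-1,3),np.array(f["rvec"],float),np.array(f["tvec"],float),f["mtx"],None)[0][:,0]
E
python3 - <<'E'
from h import *
f=dict(np.load("top0.npz"));im=f["pixels"];hsv=cv2.cvtColor(im,cv2.COLOR_RGB2HSV)
print("grey sample",im[230,250],hsv[230,250],"table",hsv[225,170])
# console top by depth
R=cv2.Rodrigues(f["rvec"])[0];C=-R.T@np.ravel(f["tvec"])
v,u=np.mgrid[:384,:512];d=f["depth"]
pc=np.stack([(u-f["mtx"][0,2])/f["mtx"][0,0]*d,(v-f["mtx"][1,2])/f["mtx"][1,1]*d,d],-1)
W=pc@R+C;z=W[...,2];np.save("W.npy",W)
m=((z>.03)&(d>0)&(u>205)&(u<325)&(v>160)&(v<260)&~((hsv[...,1]>140))).astype(np.uint8)
m=cv2.morphologyEx(m,cv2.MORPH_OPEN,np.ones((25,25)))
c=max(cv2.findContours(m,0,2)[0],key=cv2.contourArea)
P=plane(f,c[:,0],.045)[:,:2].astype(np.float32)
r=cv2.minAreaRect(P*1000);print("console",r,cv2.boxPoints(r))
print("z top med",np.median(z[222:240,228:245]))
# lever by height
ml=(z>.07)&(u>225)&(u<290)&(v>180)&(v<230)
print("lever",ml.sum(),W[ml].mean(0),W[ml].min(0),W[ml].max(0))
# white on lever / marks
wm=((hsv[...,2]>170)&(hsv[...,1]<50)&(u>222)&(u<312)&(v>168)&(v<250)).astype(np.uint8)
n,l,s,ce=cv2.connectedComponentsWithStats(wm)
for i in range(1,n): print(s[i],ce[i].round(1),plane(f,ce[i],.045)[0,:2].round(4))
cr=im[155:270,180:350];cv2.imwrite("pics/crop.png",cv2.resize(cr,None,fx=4.6,fy=4.6,interpolation=cv2.INTER_CUBIC)[...,::-1])
# rod heights
for p in [(262,66),(300,88),(340,110),(380,131),(410,147)]:
    print(p,plane(f,p,.1)[0].round(3))
E
```

```text
grey sample [147 148 139] [ 33  16 148] table [ 15  38 148]
console ((510.1822509765625, 126.08869934082031), (54.88451385498047, 54.807579040527344), 89.5823974609375) [[482.57916  98.8469 ]
 [537.3853   98.44744]
 [537.78534 153.3305 ]
 [482.9792  153.72995]]
z top med 0.045109653390438764
lever 300 [0.49589267 0.10444987 0.12970208] [0.47488437 0.07320787 0.07097262] [0.51781496 0.13806644 1.02591209]
[267 176   3   5  13] [268.2 178. ] [0.5563 0.081 ]
[307 176   2   2   3] [307.7 176.7] [ 0.5585 -0.0027]
[250 180   4   5  15] [251.7 181.8] [0.5485 0.1158]
[283 181   4   6  16] [284.3 183.6] [0.5442 0.047 ]
[237 192   5   3  11] [239.3 192.9] [0.5252 0.1423]
[294 195   5   3  12] [295.9 195.9] [0.518  0.0227]
[245 200  25  13  26] [257.4 206. ] [0.4973 0.1042]
[230 208   7   3  20] [232.8 209. ] [0.4913 0.156 ]
[297 212   8   3  21] [300.3 213. ] [0.482  0.0138]
[304 245   2   2   3] [304.3 245.3] [0.414  0.0063]
(262, 66) [0.78  0.094 0.1  ]
(300, 88) [0.734 0.017 0.1  ]
(340, 110) [ 0.689 -0.063  0.1  ]
(380, 131) [ 0.646 -0.143  0.1  ]
(410, 147) [ 0.613 -0.203  0.1  ]
```

View pics/crop.png

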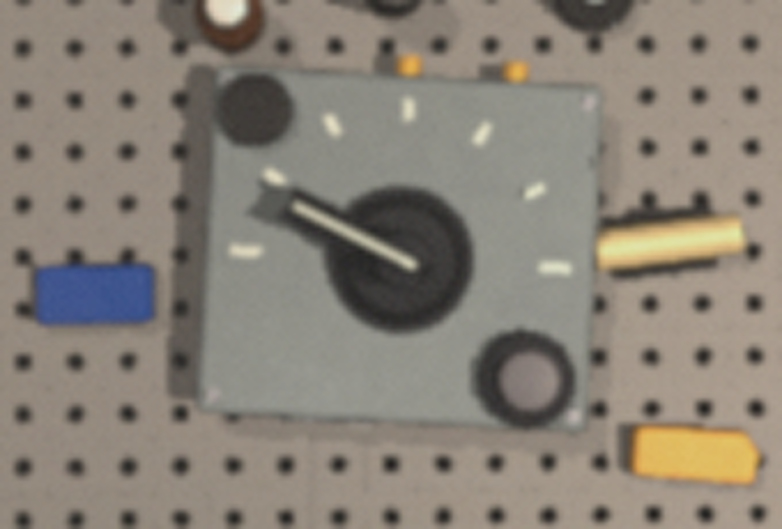

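All seven marks are visible and the lever is at the second one. I'll raise the tool above the stage and swing over while I compute the targets.

```bash
python3 - <<'E'
from h import *
f=dict(np.load("top0.npz"));W=np.load("W.npy")
m=np.array([[.4913,.156],[.5252,.1423],[.5485,.1158],[.5563,.081],[.5442,.047],[.518,.0227],[.482,.0138]])
(cx,cy)=np.linalg.lstsq(np.c_[2*m,np.ones(7)],(m**2).sum(1),rcond=None)[0][:2]
a=np.unwrap(np.arctan2(m[:,1]-cy,m[:,0]-cx));print("axis",cx,cy,"r",np.hypot(*(m-[cx,cy]).T).round(4),"deg",np.degrees(a).round(1))
g=cv2.cvtColor(f["pixels"],cv2.COLOR_RGB2GRAY)
b=W[234:241,292:299].reshape(-1,3);print("button z",np.median(b,0),"px grid z",W[228:248:3,284:305:3,2].round(3))
for z in(.05,.055,.06):print(plane(f,(295,237.4),z)[0])
print("bezel z",W[220:226,262:272,2].round(3)[::2,::2]); print("stage",[W[v,u].round(3) for v,u in((150,460),(180,415),(205,455))])
E
python3 -m pendant '[[[0,0,0],[0,0,-0.05],0],[[0,0,0],[0,0,-0.05],0],[[0,0,0],[0,0,-0.05],0],[[0,0,-0.077],[0.05,0,0],0],[[0,0,-0.077],[0.05,0,0],0],[[0,0,-0.077],[0.05,0,0],0],[[0,0,-0.077],[0.05,0,0],0],[[0,0,-0.077],[0.05,0,0],0]]'
```

```text
axis 0.48458870158171014 0.08495212781259717 r [0.0714 0.0703 0.071  0.0718 0.0707 0.0707 0.0712] deg [ 84.6  54.7  25.8  -3.2 -32.5 -61.8 -92.1]
button z [0.43302406 0.02788189 0.06679705] px grid z [[0.045 0.045 0.054 0.055 0.059 0.057 0.044]
 [0.045 0.053 0.057 0.063 0.066 0.058 0.058]
 [0.051 0.056 0.068 0.07  0.064 0.064 0.058]
 [0.057 0.058 0.066 0.065 0.067 0.068 0.058]
 [0.053 0.058 0.066 0.069 0.066 0.066 0.06 ]
 [0.044 0.06  0.056 0.066 0.07  0.057 0.056]
 [0.042 0.048 0.056 0.059 0.056 0.06  0.041]]
[0.43111792 0.02619457 0.05      ]
[0.43145589 0.02667788 0.055     ]
[0.43179386 0.02716119 0.06      ]
bezel z [[0.054 0.057 0.055 0.055 0.06 ]
 [0.053 0.053 0.057 0.053 0.056]
 [0.051 0.055 0.054 0.051 0.052]]
stage [array([ 0.597, -0.266,  0.183]), array([ 0.551, -0.239,  0.023]), array([ 0.496, -0.263,  0.162])]
t: 0.9
tool_pos: [0.3997, -0.5244, 0.3927]
orientation: [-3.14, 0.0, 0.655]
contact_force: [-0.3, 0.1, -0.8]
gripper_width: 0.362
gripper_force: 0.0
```

```bash
python3 -m pendant '[[[0,0,-0.077],[0.05,0,0],0],[[0,0,-0.077],[0.05,0,0],0],[[0,0,-0.077],[0.05,0,0],0],[[0,0,-0.077],[0.05,0,0],0],[[0,0,-0.077],[0.05,0,0],0],[[0,0,-0.077],[0.05,0,0],0],[[0,0,-0.077],[0.05,0,0],0],[[0,0,-0.077],[0.05,0,0],0]]'
python3 -m pendant '[[[0,0,-0.09],[0.05,0,0],0],[[0,0,-0.09],[0.05,0,0],0],[[0,0,-0.09],[0.05,0,0],0],[[0,0,-0.09],[0.05,0.02,0],0],[[0,0,-0.09],[0.05,0.02,0],0],[[0,0,-0.09],[0.05,0.02,0],0],[[0,0,-0.09],[0.03,0.02,0],0],[[0,0,0],[0,0,0],0]]'
cat > go.py <<'E'
# rows help: tool-frame shift from the pose now to a target x,y,z,yaw
import sys,numpy as np
from scipy.spatial.transform import Rotation as Ro
from workcell import arm
def togo(x,y,z,yaw):
    o=arm.get_obs();R=Ro.from_euler("xyz",o["orientation"]);T=Ro.from_euler("xyz",[np.pi,0,yaw])
    print("now",o["tool_pos"].round(4),o["orientation"].round(3),"F",o["contact_force"].round(1),"| shift mm",(R.inv().apply(np.array([x,y,z])-o["tool_pos"])*1000).round(1),"turn",(R.inv()*T).as_rotvec().round(3))
AX=np.array([.4857,.085]);A1=86.4
def finger(n,gap,z):   # n marks (1=first, fractional), gap mm behind the lever face, x of tool anticlockwise
    th=np.radians(A1-30*(n-1));d=np.array([np.cos(th),np.sin(th)]);t=np.array([d[1],-d[0]])
    p=AX+.042*d-(.0155+gap/1000)*t
    return (*p,z,np.arctan2(-t[1],-t[0]))
E
python3 -c "
from go import *
print(finger(2,10,.088));togo(*finger(2,10,.088))"
```

```text
t: 1.7
tool_pos: [0.637, -0.2101, 0.3926]
orientation: [-3.14, 0.0, 1.271]
contact_force: [1.4, 0.4, 0.5]
gripper_width: 0.003
gripper_force: 0.0
t: 2.5
tool_pos: [0.7271, 0.1184, 0.3905]
orientation: [-3.138, -0.006, 1.91]
contact_force: [0.6, -0.6, -1.0]
gripper_width: 0.008
gripper_force: 0.0
(np.float64(0.48770295343011294), np.float64(0.13409417661552944), 0.088, np.float64(2.5551620249196985))
now [0.7271 0.1184 0.3905] [-3.138 -0.006  1.91 ] F [ 0.6 -0.6 -1. ] | shift mm [  92.6 -219.5  303.9] turn [-0.001 -0.007 -0.645]
```

```bash
python3 -m pendant '[[[0,0,0],[0.0185,-0.044,0.02],0],[[0,0,0],[0.0185,-0.044,0.02],0],[[0,0,0],[0.0185,-0.044,0.02],0],[[0,0,0],[0.0185,-0.044,0.02],0],[[0,0,0],[0.0185,-0.044,0.02],0],[[0,0,-0.145],[0,0,0.03],0],[[0,0,-0.145],[0,0,0.03],0],[[0,0,-0.145],[0,0,0.03],0]]'
python3 -m pendant '[[[0,0,-0.145],[0,0,0.02],0],[[0,0,-0.065],[0,0,0.02],0],[[0,0,0],[0,0,0],0],[[0,0,0],[0,0,0],0],[[0,0,0],[0,0,0],0],[[0,0,0],[0,0,0],0],[[0,0,0],[0,0,0],0],[[0,0,0],[0,0,0],0]]'
python3 -c "
from go import *
import cv2
togo(*finger(2,10,.088))
for n in ('wrist','top'):
  f=arm.grab_frame(n);cv2.imwrite(f'pics/{n}1.png',f['pixels'][...,::-1])"
```

```text
t: 3.3
tool_pos: [0.5032, 0.1248, 0.2088]
orientation: [3.141, 0.002, 2.337]
contact_force: [0.1, -0.0, -1.6]
gripper_width: 0.007
gripper_force: 0.0
t: 4.1
tool_pos: [0.5038, 0.1263, 0.17]
orientation: [3.141, 0.001, 2.543]
contact_force: [0.5, 0.8, -0.2]
gripper_width: 0.009
gripper_force: 0.0
now [0.5038 0.1263 0.17  ] [3.141e+00 1.000e-03 2.543e+00] F [ 0.5  0.8 -0.2] | shift mm [17.8 -2.7 81.9] turn [ 0.001  0.001 -0.012]
```

View pics/wrist1.png

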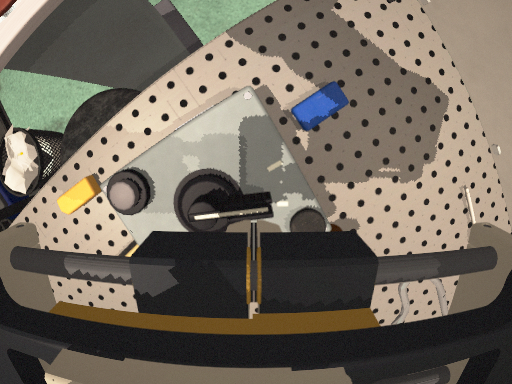

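The wrist view shows the fingertip slit at (253,235) and the lever's white line from (195,217) to (270,208), just to its +x side. The first mark is at (280,163). I'll shift +x onto the anticlockwise side of the lever and go down.

```bash
python3 -m pendant '[[[0,0,-0.012],[0.018,-0.003,0],0],[[0,0,0],[0,0,0],0],[[0,0,0],[0,0,0.02],0],[[0,0,0],[0,0,0.02],0],[[0,0,0],[0,0,0.02],0],[[0,0,0],[0,0,0.01],0],[[0,0,0],[0,0,0.012],0],[[0,0,0],[0,0,0],0]]'
python3 -c "
from go import *
import cv2
togo(*finger(2,10,.088))
for n in ('wrist','scene'):
  f=arm.grab_frame(n);cv2.imwrite(f'pics/{n}2.png',f['pixels'][...,::-1])"
```

```text
t: 5.0
tool_pos: [0.4867, 0.1335, 0.0863]
orientation: [-3.14, -0.001, 2.555]
contact_force: [-0.8, -0.1, -0.0]
gripper_width: 0.003
gripper_force: 0.0
now [0.4867 0.1335 0.0863] [-3.140e+00 -1.000e-03  2.555e+00] F [-0.8 -0.1 -0. ] | shift mm [-0.5  1.1 -1.7] turn [-0.002 -0.001 -0.   ]
```

View pics/wrist2.png

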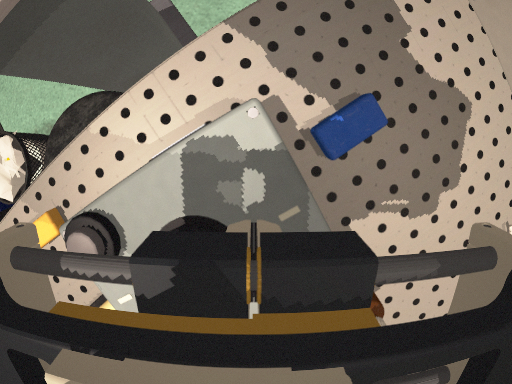

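The fingertip is down on the anticlockwise side of the lever, with no contact and the lever hidden behind the fingers. Now I'll close the gap and push the first click.

```bash
python3 -m pendant '[[[0,0,0],[-0.005,0,0],0],[[0,0,0],[-0.005,0,0],0],[[0,0,0],[0,0,0],0],[[0,0,0.08],[-0.0034,0.0011,0],0],[[0,0,0.08],[-0.0034,0.0011,0],0],[[0,0,0],[0,0,0],0],[[0,0,0],[0,0,0],0],[[0,0,0],[0,0,0],0]]'
python3 -c "
from go import *
togo(*finger(2+.16/.5236,0,.087))"
python3 -m pendant '[[[0,0,0.08],[-0.0034,0.0011,0],0],[[0,0,0.08],[-0.0034,0.0011,0],0],[[0,0,0],[0,0,0],0],[[0,0,0],[0,0,0],0],[[0,0,0],[0,0,0],0],[[0,0,0],[0,0,0],0],[[0,0,0],[0,0,0],0],[[0,0,0],[0,0,0],0]]'
cat > lev.py <<'E'
from h import *
from workcell import arm
import sys
f=arm.grab_frame("top");im=f["pixels"];cv2.imwrite(f"pics/top{sys.argv[1]}.png",cv2.resize(im[155:270,180:350],None,fx=4.6,fy=4.6,interpolation=cv2.INTER_CUBIC)[...,::-1])
f=arm.grab_frame("scene");im=f["pixels"];cv2.imwrite(f"pics/scene{sys.argv[1]}.png",cv2.resize(im[130:270,190:360],None,fx=4,fy=4,interpolation=cv2.INTER_CUBIC)[...,::-1])
E
python3 -c "
from go import *
togo(*finger(2+.32/.5236,0,.087))"; python3 lev.py 3
```

```text
t: 5.9
tool_pos: [0.5028, 0.1255, 0.0875]
orientation: [3.141, 0.001, 2.395]
contact_force: [0.8, 0.3, -0.1]
gripper_width: 0.006
gripper_force: 0.1
now [0.5028 0.1255 0.0875] [3.141e+00 1.000e-03 2.395e+00] F [ 0.8  0.3 -0.1] | shift mm [0.5 0.7 0.5] turn [0.    0.001 0.   ]
t: 6.7
tool_pos: [0.5086, 0.1228, 0.0874]
orientation: [3.141, 0.0, 2.235]
contact_force: [-0.1, -0.7, 0.5]
gripper_width: 0.006
gripper_force: 0.0
now [0.5086 0.1228 0.0874] [3.141 0.    2.235] F [-0.1 -0.7  0.5] | shift mm [-0.1  0.7  0.4] turn [0. 0. 0.]
```

View pics/scene3.png

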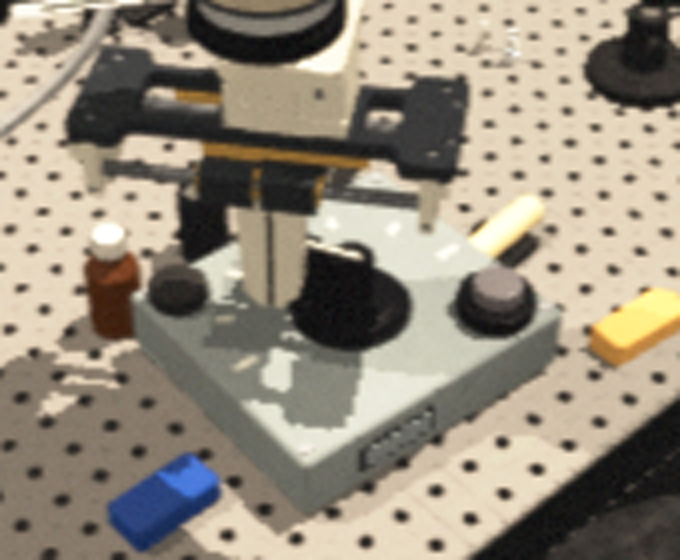

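The scene crop shows the fingers beside the lever, with its white line visible from (310,243) to (362,256). I'll cast that onto z = 0.083 to get the lever angle.

```bash
cat > line.py <<'E'
from h import *
from go import AX,A1
from workcell import arm
def lever(tag=None):
    "white line on the lever from the scene view: angle and mark number"
    f=arm.grab_frame("scene");im=f["pixels"]
    g=cv2.cvtColor(im,cv2.COLOR_RGB2HSV)
    # region: projection of a 60 mm disc round the axis at z=.083
    th=np.linspace(0,6.28,40);c=proj(f,np.c_[AX[0]+.06*np.cos(th),AX[1]+.06*np.sin(th),0*th+.083]).astype(np.int32)
    m=np.zeros(g.shape[:2],np.uint8);cv2.fillPoly(m,[c],1)
    w=(m>0)&(g[...,2]>190)&(g[...,1]<60)
    n,l,s,ce=cv2.connectedComponentsWithStats(w.astype(np.uint8))
    for i in range(1,n):
        if s[i,4]<8: continue
        v,u=np.where(l==i);P=plane(f,np.c_[u,v],.083)[:,:2];q=P-P.mean(0)
        ev=np.linalg.svd(q,full_matrices=False);d=ev[2][0];d=d*np.sign(d@(P.mean(0)-AX) or 1)
        a=np.degrees(np.arctan2(d[1],d[0]))
        off=d[0]*(AX-P.mean(0))[1]-d[1]*(AX-P.mean(0))[0]
        r=(P-AX)@d
        print("px",s[i],"ang",a.round(1),"mark",round(1+(A1-a)/30,2),"axis offset mm",round(off*1000,1),"radii mm",(r.min()*1000).round(),(r.max()*1000).round())
if __name__=="__main__": lever()
E
python3 line.py
python3 -c "
from h import *
f=dict(np.load('scene0.npz'));p=plane(f,[(190+310/4,130+243/4),(190+362/4,130+256/4)],.083);print(p,np.degrees(np.arctan2(*(p[0]-p[1])[[1,0]])))"
```

```text
px [279 174  15   4  27] ang 32.4 mark 2.8 axis offset mm 59.1 radii mm -17.0 15.0
px [266 180  42  31 612] ang -174.4 mark 9.69 axis offset mm -19.3 radii mm -41.0 59.0
[[0.50665268 0.09851133 0.083     ]
 [0.48050686 0.08497668 0.083     ]] 27.368792289558776
```

The lever is at 27.4°, which is the third mark. Next click: 0.524 rad more along the arc.

```bash
python3 -m pendant '[[[0,0,0.0873],[-0.0037,0.0012,0],0],[[0,0,0.0873],[-0.0037,0.0012,0],0],[[0,0,0.0873],[-0.0037,0.0012,0],0],[[0,0,0.0873],[-0.0037,0.0012,0],0],[[0,0,0.0873],[-0.0037,0.0012,0],0],[[0,0,0.0873],[-0.0037,0.0012,0],0],[[0,0,0],[0,0,0],0],[[0,0,0],[0,0,0],0]]'
python3 -c "
from go import *
togo(*finger(3.61,0,.087))"; python3 lev.py 4
```

```text
t: 7.65
tool_pos: [0.5245, 0.1059, 0.0874]
orientation: [3.141, 0.0, 1.713]
contact_force: [0.6, -0.3, -0.0]
gripper_width: 0.002
gripper_force: 0.0
now [0.5245 0.1059 0.0874] [3.141 0.    1.713] F [ 0.6 -0.3 -0. ] | shift mm [0.2 0.7 0.4] turn [0.    0.    0.001]
```

View pics/scene4.png

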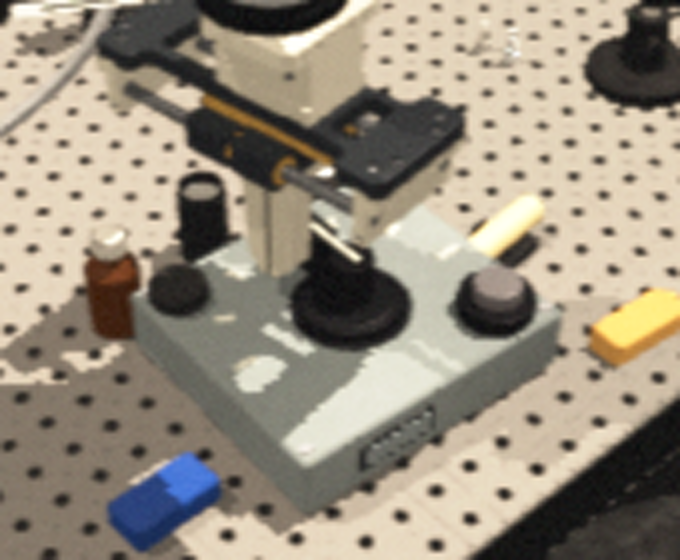

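The line now runs from (310,222) to (360,260) in the crop.

```bash
python3 -c "
from h import *
f=dict(np.load('scene0.npz'));p=plane(f,[(190+311/4,130+222/4),(190+360/4,130+260/4)],.083);print(p,np.degrees(np.arctan2(*(p[0]-p[1])[[1,0]])))"
```

```text
[[0.51912871 0.08669434 0.083     ]
 [0.47890791 0.08791167 0.083     ]] -1.7336028804962405
```

The lever is at the fourth mark. The same step again gives the last click.

```bash
python3 -m pendant '[[[0,0,0.0873],[-0.0037,0.0012,0],0],[[0,0,0.0873],[-0.0037,0.0012,0],0],[[0,0,0.0873],[-0.0037,0.0012,0],0],[[0,0,0.0873],[-0.0037,0.0012,0],0],[[0,0,0.0873],[-0.0037,0.0012,0],0],[[0,0,0.0873],[-0.0037,0.0012,0],0],[[0,0,0],[0,0,0],0],[[0,0,0],[0,0,0],0]]'
python3 -c "
from go import *
togo(*finger(4.61,0,.087))"; python3 lev.py 5
```

```text
t: 8.55
tool_pos: [0.5298, 0.0832, 0.0874]
orientation: [3.141, 0.001, 1.19]
contact_force: [0.5, -1.2, 0.2]
gripper_width: 0.005
gripper_force: 0.0
now [0.5298 0.0832 0.0874] [3.141e+00 1.000e-03 1.190e+00] F [ 0.5 -1.2  0.2] | shift mm [0.7 0.4 0.4] turn [0.    0.001 0.001]
```

View pics/scene5.png

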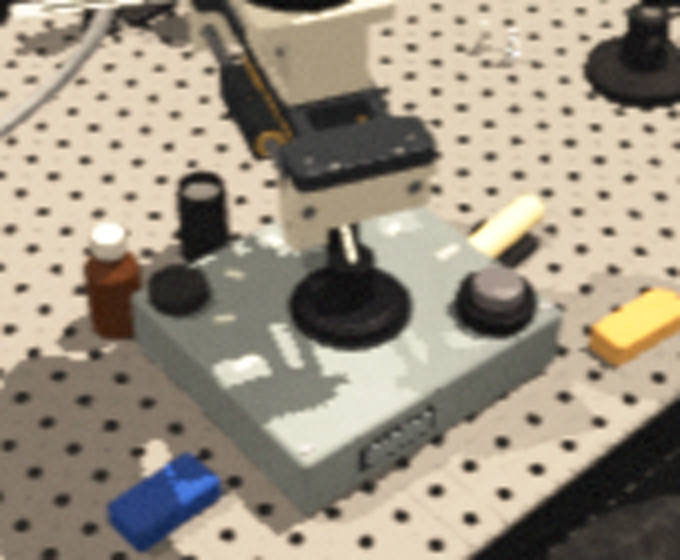

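The line runs from (344,228) to (352,262). I'll compute its angle, then back the finger off anticlockwise and lift.

```bash
python3 -c "
from h import *
f=dict(np.load('scene0.npz'));p=plane(f,[(190+344/4,130+228/4),(190+352/4,130+262/4)],.083);print(p,np.degrees(np.arctan2(*(p[0]-p[1])[[1,0]])))"
python3 -m pendant '[[[0,0,0],[0.006,0,0],0],[[0,0,0],[0.006,0,0],0],[[0,0,0],[0,0,-0.03],0],[[0,0,0],[0,0,-0.03],0],[[0,0,0],[0,0,-0.03],0],[[0,0,0],[0,0,0],0],[[0,0,0],[0,0,0],0],[[0,0,0],[0,0,0],0]]'
python3 -c "
from go import *
o=arm.get_obs();togo(.4323,.0277,.177,o['orientation'][2])"
```

```text
[[0.50350163 0.07676944 0.083     ]
 [0.48057474 0.09211008 0.083     ]] -33.7869289974352
t: 9.45
tool_pos: [0.5335, 0.0948, 0.1763]
orientation: [-3.14, 0.001, 1.188]
contact_force: [0.8, -0.5, 0.5]
gripper_width: 0.004
gripper_force: 0.0
now [0.5335 0.0948 0.1763] [-3.140e+00  1.000e-03  1.188e+00] F [ 0.8 -0.5  0.5] | shift mm [-100.1  -68.8   -0.4] turn [-0.002  0.001 -0.   ]
```

-33.8° is the fifth mark (expected -33.6°). Now over to the button.

```bash
python3 -m pendant '[[[0,0,0],[-0.025,-0.0172,0],0],[[0,0,0],[-0.025,-0.0172,0],0],[[0,0,0],[-0.025,-0.0172,0],0],[[0,0,0],[-0.025,-0.0172,0],0],[[0,0,0],[0,0,0],0],[[0,0,0],[0,0,0.03],0],[[0,0,0],[0,0,0.03],0],[[0,0,0],[0,0,0],0]]'
python3 -c "
from go import *
o=arm.get_obs();togo(.4323,.0277,.092,o['orientation'][2])"; python3 lev.py 6
```

```text
t: 10.25
tool_pos: [0.4308, 0.0279, 0.1142]
orientation: [-3.134, 0.004, 1.188]
contact_force: [-0.9, -0.8, 0.4]
gripper_width: 0.005
gripper_force: 0.0
now [0.4308 0.0279 0.1142] [-3.134  0.004  1.188] F [-0.9 -0.8  0.4] | shift mm [ 0.4  1.6 22.2] turn [-0.008  0.004 -0.   ]
```

View pics/scene6.png

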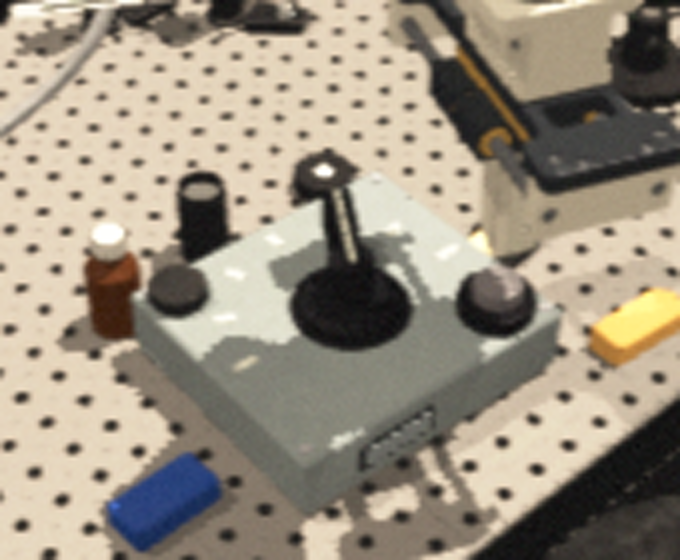

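The lever sits on the fifth mark. Marks 1–4 are visible at (245,360), (222,318), (235,273) and (275,238), and 6 and 7 lie to its right. The button is at (495,288) and the fingertip's lower end near (510,250). I'll check that tip position before pressing.

```bash
python3 -c "
from h import *
f=dict(np.load('scene0.npz'))
p=proj(f,[[.4308,.0279,.089],[.4323,.0277,.067]]);print((p-[190,130])*4)
print(plane(f,(190+495/4,130+284/4),.067))"
python3 -m pendant '[[[0,0,0],[0,0.001,0.012],0],[[0,0,0],[0,0,0.008],0],[[0,0,0],[0,0,0.002],0],[[0,0,0],[0,0,0.002],0],[[0,0,0],[0,0,0],0],[[0,0,0],[0,0,0],0],[[0,0,0],[0,0,0],0],[[0,0,0],[0,0,0],0]]'
```

```text
[[506.33336847 245.93201476]
 [501.31544488 275.09949594]]
[[0.42974273 0.03530175 0.067     ]]
t: 11.15
tool_pos: [0.4342, 0.0274, 0.0936]
orientation: [3.141, -0.0, 1.188]
contact_force: [0.7, -0.5, 0.5]
gripper_width: 0.001
gripper_force: 0.0
```

```bash
for i in 1; do python3 -m pendant '[[[0,0,0],[0,0,0.002],0],[[0,0,0],[0,0,0.001],0],[[0,0,0],[0,0,0],0],[[0,0,0],[0,0,0],0],[[0,0,0],[0,0,0],0],[[0,0,0],[0,0,0],0],[[0,0,0],[0,0,0],0],[[0,0,0],[0,0,0],0]]'; done
python3 -m pendant '[[[0,0,0],[0,0,0.002],0],[[0,0,0],[0,0,0.001],0],[[0,0,0],[0,0,0],0],[[0,0,0],[0,0,0],0],[[0,0,0],[0,0,0],0],[[0,0,0],[0,0,0],0],[[0,0,0],[0,0,0],0],[[0,0,0],[0,0,0],0]]'
```

```text
t: 11.95
tool_pos: [0.4343, 0.0274, 0.0905]
orientation: [3.141, -0.0, 1.188]
contact_force: [1.0, 0.5, 0.7]
gripper_width: 0.004
gripper_force: 0.9
t: 12.75
tool_pos: [0.4343, 0.0274, 0.0875]
orientation: [3.141, -0.0, 1.188]
contact_force: [0.3, -0.5, 4.3]
gripper_width: 0.006
gripper_force: 1.6
```

```bash
python3 -m pendant '[[[0,0,0],[0,0,0.001],0],[[0,0,0],[0,0,0.001],0],[[0,0,0],[0,0,0],0],[[0,0,0],[0,0,0],0],[[0,0,0],[0,0,0],0],[[0,0,0],[0,0,0],0],[[0,0,0],[0,0,0],0],[[0,0,0],[0,0,0],0]]'
python3 -m pendant '[[[0,0,0],[0,0,0.001],0],[[0,0,0],[0,0,0.001],0],[[0,0,0],[0,0,0],0],[[0,0,0],[0,0,0],0],[[0,0,0],[0,0,0],0],[[0,0,0],[0,0,0],0],[[0,0,0],[0,0,0],0],[[0,0,0],[0,0,0],0]]'
```

```text
t: 13.55
tool_pos: [0.4343, 0.0274, 0.0862]
orientation: [3.14, -0.0, 1.188]
contact_force: [-1.0, -0.3, 11.8]
gripper_width: 0.008
gripper_force: 5.8
t: 14.35
tool_pos: [0.4343, 0.0274, 0.0858]
orientation: [3.139, -0.0, 1.188]
contact_force: [-3.5, -0.3, 29.4]
gripper_width: 0.005
gripper_force: 14.3
```

The force climbs through about 4 N into a hard stop with the tip near 61 mm, which is 6 mm below the measured button top (67 mm), so the button is fully down. I'll release it and rise well clear.

```bash
python3 -m pendant '[[[0,0,0],[0,0,-0.005],0],[[0,0,0],[0,0,-0.01],0],[[0,0,0],[0,0,-0.02],0],[[0,0,0],[0,0,-0.03],0],[[0,0,0],[0,0,-0.04],0],[[0,0,0],[0,0,-0.04],0],[[0,0,0],[0,0,-0.04],0],[[0,0,0],[0,0,0],0]]'
python3 -m pendant '[[[0,0,0],[0,0,0],0],[[0,0,0],[0,0,0],0],[[0,0,0],[0,0,0],0],[[0,0,0],[0,0,0],0],[[0,0,0],[0,0,0],0],[[0,0,0],[0,0,0],0],[[0,0,0],[0,0,0],0],[[0,0,0],[0,0,0],0]]'
python3 lev.py 7
```

```text
t: 15.15
tool_pos: [0.4358, 0.0279, 0.2726]
orientation: [3.134, -0.004, 1.188]
contact_force: [0.8, 0.8, -0.3]
gripper_width: 0.006
gripper_force: 0.0
t: 15.95
tool_pos: [0.434, 0.0274, 0.2684]
orientation: [3.142, -0.0, 1.188]
contact_force: [0.1, 0.3, 0.7]
gripper_width: 0.006
gripper_force: 0.0
```

View pics/scene7.png

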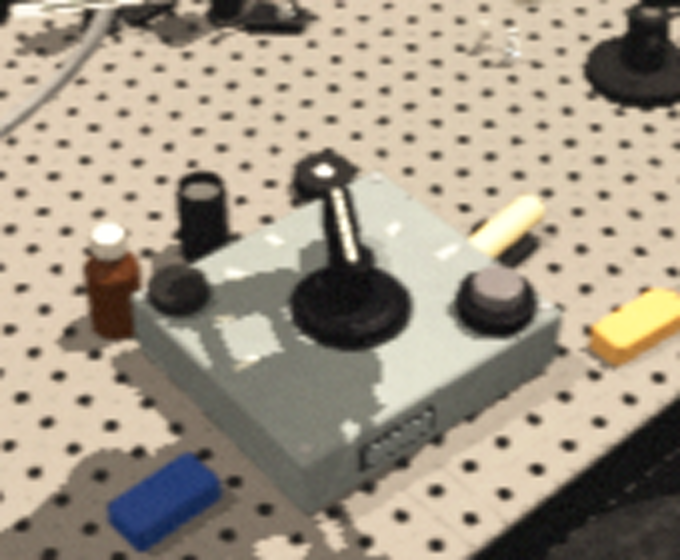

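The lever is at the fifth mark, its line running from (335,190) to (350,260). The button is up again at (497,285), the loose things have not moved, and the robot is clear.

```bash
python3 -c "
from workcell import arm
print(arm.finish_job())"
```

```text
the job is handed in; nothing more can be done
None
```

The job is handed in at about 16 s: the lever was pushed three clicks from the second to the fifth mark with the gripper closed, then the button was pressed to its hard stop (about 29 N at the wrist) and released, and the last picture shows nothing else moved.

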